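# Switch the ball feeder over to the other tray

### The job

The bench ball feeder is set to run into the wrong tray: rock its seesaw gate over the pivot so that it feeds the other chute, then press the black trip paddle on the feed track and keep it down until all six bearing balls have rolled into that other tray, and let go. Only push and press: do not touch or pick up the balls, and leave the other things on the bench where they are.

Things in the scene. Friction and masses are not known exactly. Their poses are not given: they have to be found in the camera images.
- feeder: Bench ball feeder, sheet metal on a fixed plywood base board 340 x 660 x 18 mm. Origin on the bench surface below the middle of the gate's pivot. +y runs along the seesaw gate to its left end and left tray, +x up the feed track (away from the robot when not turned), z up. A chute falls from under each gate end to a tray; the feed track comes down from the rear and ends above the gate's middle.
- pivot (a point): Middle of the gate's pivot pin, 125 mm above the bench; the pin runs along the feeder's x axis. Cheek plates 56 mm wide (y) carry it 37 mm in front and behind; the front one stands up to 185 mm as the ball stop, with the gate's upright weight (disc 40 mm across and 20 thick, top 208 mm high) in front of it.
- gate (a joint): Seesaw gate: open-ended sheet-metal pan 240 mm long (feeder y), 60 mm wide inside (x), walls 18 mm high. Rad: +0.24 left end down on its stop (feeds the left chute), -0.24 right end down (feeds right); it starts resting at either. The weight over the pivot keeps it over: under 2 N down on the raised end moves it, and past level it falls over by itself and stays.
- gate_left_end (a point): On the upper face of the gate's pan floor, middle of its width, 100 mm to the left (feeder +y) of the pivot and 20 mm in from the left end. About 155 mm above the bench when this end is up, 108 mm when it is down.
- gate_right_end (a point): The same on the right, 100 mm towards feeder -y from the pivot.
- feed_lip (a point): Middle of the lower lip of the feed track's floor, 26 mm behind the pivot, 150 mm high. Straight steel channel, 26 mm wide inside and 30 outside, sides 18 mm above its floor, rising by 0.2 rad to the rear end 206 mm behind the pivot.
- trip (a joint): Spring trip lever on a pin across the feed track (along feeder y), 82 mm behind the pivot, 195 mm high: a stop blade hangs from it in front and bars the track, a crank arm runs back outside the track's left side to a black paddle. Rad: 0 blade down, track shut (start); 0.45 fully pressed; from about 0.35 the balls run, all out within 2 s. Pressing the paddle down opens it (2 to 4 N); it springs shut.
- trip_paddle (a point): On the upper face of the level black press paddle (38 mm along x, 44 mm along y, 4 mm thick), about its middle: 142 mm behind the gate's pivot (feeder +x), 44 mm left of the track's middle line (feeder +y), 212 mm above the bench. Fully pressed it is 28 mm lower, tilted down to the rear; free air below it. The track's left side lies 29 mm from this point.
- tray_left_floor (a point): Centre of the inner floor of the left pick-up tray (feeder +y, 264 mm from the pivot), 22 mm above the bench. Open-topped dark steel tray, 105 x 105 mm inside, outer wall 80 mm high.
- tray_right_floor (a point): The same for the right pick-up tray (feeder -y).
- ball0_center (a point): Centre of a plain steel bearing ball, 22 mm across, 44 g, loose; at the start number 0 (0 is nearest the blade) of the six queued in single file in the feed track.
- ball1_center (a point): Centre of a plain steel bearing ball, 22 mm across, 44 g, loose; at the start number 1 (0 is nearest the blade) of the six queued in single file in the feed track.
- ball2_center (a point): Centre of a plain steel bearing ball, 22 mm across, 44 g, loose; at the start number 2 (0 is nearest the blade) of the six queued in single file in the feed track.
- ball3_center (a point): Centre of a plain steel bearing ball, 22 mm across, 44 g, loose; at the start number 3 (0 is nearest the blade) of the six queued in single file in the feed track.
- ball4_center (a point): Centre of a plain steel bearing ball, 22 mm across, 44 g, loose; at the start number 4 (0 is nearest the blade) of the six queued in single file in the feed track.
- ball5_center (a point): Centre of a plain steel bearing ball, 22 mm across, 44 g, loose; at the start number 5 (0 is nearest the blade) of the six queued in single file in the feed track.
- cage: Bystander: dark steel bearing cage ring, 68 mm across, 22 mm high, lying on the feeder's base board, front left. Origin centre of underside.
- race: Bystander: steel inner race, ring 50 mm across, 24 mm high, on the feeder's base board, front right. Origin centre of underside.
- screwdriver: Bystander: screwdriver lying on the base board, behind the left chute.
- wrench: Bystander: wrench lying on the base board, behind the right chute.
- grease: Bystander: grey grease jar, 76 mm across, 75 mm high. Origin centre of underside.
- spray: Bystander: blue spray can, 54 mm across, 170 mm high. Origin centre of underside.
- carton: Bystander: cardboard carton 110 x 90 x 60 mm. Origin centre of underside.

How it is judged:
By the outcome, as a careful person would: the job done as asked, in the order asked, and still so for the second after the job is handed in, with the robot touching nothing.
It also fails if it takes over 48 s, if anything falls off the work surface, if the arm or the gripper's body presses on something with over 40 N, if the wrist force passes 120 N, or if a joint passes its speed limit or range.

### The arm

A 6-joint arm with a two-finger parallel gripper is mounted at the origin on the work surface. World frame = base frame: x ahead of the robot, y to its left, z up, the work surface at z = 0. Lengths are in mm, angles in rad, forces in N, time in s.
With the tool pointing down it reaches from about 300 to 775 mm from the base axis. Payload 14.6 kg.
Tool frame: the origin (TCP) lies between the finger pads; the fingertips stand 8 mm ahead of it and the grasp point (between the pads) lies 11 mm behind it; z points along the fingers, y is the direction in which the jaws open and shut (so a half turn about z gives the same grasp; the last joint's range is limited). The gripper opens to 94 mm and grips with 3 to 60 N. Pads are 16 mm wide; open, the fingers measure 119 mm over their backs; the gripper's body (75 mm by 177 mm) begins 78 mm behind the grasp point.
Start: joints at [1.196, 0.3, 1.521, -0, 1.321, -0.067], TCP at [166.627, 524.142, 213.446] pointing down, gripper open.
Joint ranges: [-3.03, 3.03], [-0.79, 2.21], [0.23, 2.52], [-1.04, 4.18], [0, 3.07], [-2.55, 2.55]. Speed limits (rad/s): [2.22, 2.22, 2.57, 3.14, 3.14, 3.14].

### API

Orientations are given as [roll, pitch, yaw] about the fixed x, y, z axes, in that order (R = Rz(yaw) Ry(pitch) Rx(roll)).
In Python, from cell import manip gives the robot as it stands. The module is installed in compiled form; this text tells all that it offers.
- The arm moves only by the tool send_rows, never from a script. Its argument "series" is a list that holds one entry, the list of rows, each a list of 5 numbers: the opening, from 0 (shut) to 1 (fully open), then the shift along the tool's x, y, z in mm, then the turn about the tool's z in degrees. In form: [[[gripper, dx, dy, dz, roll], ...]]. A call has 1 to 10 rows; each row is the pose to reach, as a shift and turn from the pose commanded when the call began, along the tool's axes at that moment; what a row does not reach only later rows make up. A row lasts 1/10 s, in which the tool goes at most 50 mm and 8.59 degrees, less where a joint would pass 70% of its speed; a pose out of reach is approached as far as the arm can. A call with a gripper value outside its range is refused whole. The fingers move at their own pace and stop on an object; "newtons" is the grip in N (left out, the last holds). Time passes only in rows, so rows that repeat a pose let the fingers close. It gives the time, the measured TCP pose, the force and the opening at its end, in the units of the state.
- manip.read_state(): the state, without advancing time (a new reading comes with each control period).
- manip.camera(name): name is "scene" or "top" or "wrist"; returns a dict with "img" (384x512x3 uint8, red, green, blue), "vfov" (degrees; the focal length in pixels is half the picture's height over the tangent of half this angle, whatever the lens; pixels are square), "cx", "cy" (the principal point, pixels), "pose" (4x4, takes a point from camera to world coordinates); the wrist camera has in their place "T_tool_cam" (4x4, takes a point from camera to tool coordinates, whose origin is the TCP and whose axes are the flange's). Camera axes: x right, y down, z forward; pixel columns grow to the right and rows downward; lengths in mm; the calibration is good to about 2 mm. A picture is of the moment at which its call begins: read the wrist's pose just before it. There is no depth.
- manip.sign_off(): hands the job in, once; it reports no verdict.
Trained networks look in a picture, given as the dict that the camera call returned (one of the last four; its "shot" number tells which), for a name from the list of things; names that differ only in an ending like _2 or _b are one class to them, and where a whole thing is asked for, a point or a joint stands for the part that bears it (a point fixed in the world has none). Each returns a list of dicts, best first, with "conf" (0 to 1); they miss things now and then, are a little off and sometimes report something else, mostly with a low value. They report only what shows in the picture. A call takes as long as a camera call.
- manip.find_in(target, picture): "rect" ([left, top, width, height] in pixels, round what is visible of it).
- manip.silhouettes(target, picture): "pixels" (384x512 bool, what is visible of it) and "rect" ([left, top, width, height] in pixels, round what is visible of it).
The state is a dict: "clock": time; "joints": joint angles; "qd": joint speeds; "effort": joint torques, N m; "eef_pos": TCP position; "eef_rot": TCP orientation; "wrist_force": force on the tool from outside, world axes, zero at the start; "moment": the same for the moment, N m; "finger_gap": finger opening in mm.
Only numpy, scipy, OpenCV 4.12 (cv2) and the standard library are available. Lean on these libraries where they do the work, as an engineer would, in place of code of your own. Each camera call takes 0.05 s, during which the arm holds its last target. There are 200 camera calls.

## Working session

There is one attempt and no reset: what is moved stays moved. The work goes in short steps, Python scripts to look and compute and a tool call to move; the robot and the scene stay as the last step left them, time stands still between calls to the robot, and variables do not carry over. Pictures are saved under pics/ and viewed, about 8 in all and at most 12, crops included, and the job is handed in when it is done.

Besides the shell and the picture viewer there is one more tool, called by a JSON object that holds its "api" and its "payload", one argument or row to a line. send_rows: Moves the arm, as the interface text tells. Its arguments: {"type":"object","properties":{"series":{"type":"array"},"newtons":{"type":"number"}},"required":["series"]}

```bash
mkdir -p pics; cat > h.py <<'E'
import numpy as np,cv2
from cell import manip
def K(c):
    f=c['img'].shape[0]/2/np.tan(np.radians(c['vfov'])/2); return f,c['cx'],c['cy']
def ray(c,u,v):
    f,cx,cy=K(c);P=np.array(c['pose']);d=P[:3,:3]@np.array([(u-cx)/f,(v-cy)/f,1]);return P[:3,3],d
def onz(c,u,v,z):
    o,d=ray(c,u,v);return o+d*(z-o[2])/d[2]
def proj(c,X):
    f,cx,cy=K(c);P=np.array(c['pose']);p=(np.atleast_2d(X)-P[:3,3])@P[:3,:3];return np.c_[p[:,0]/p[:,2]*f+cx,p[:,1]/p[:,2]*f+cy]
E
python3 - <<'E'
from h import *
ims=[]
for n in('scene','top'):
    c=manip.camera(n);ims.append(c['img']);print(n,c['vfov'],c['cx'],c['cy'],np.round(c['pose'],3).tolist())
    for t in('feeder','gate','trip_paddle','tray_left_floor','tray_right_floor','cage','race','ball0_center','spray','grease','carton'):
        print(t,[(np.round(r['rect']).tolist(),round(r['conf'],2)) for r in manip.find_in(t,c)[:2]])
    cv2.imwrite(f'pics/{n}0.png',cv2.resize(c['img'][:,:,::-1],(800,600),interpolation=cv2.INTER_CUBIC))
s=manip.read_state();print(s)
E
```

```text
scene 52.83962033269114 255.2854703814229 189.35617464764005 [[-0.803, 0.316, -0.505, 1287.637], [0.596, 0.434, -0.676, 954.368], [0.005, -0.844, -0.537, 879.354], [0.0, 0.0, 0.0, 1.0]]
feeder [([182.0, 158.0, 169.0, 140.0], 0.57), ([243.0, 166.0, 50.0, 51.0], 0.24)]
gate [([248.0, 166.0, 43.0, 52.0], 0.82)]
trip_paddle [([230.0, 174.0, 33.0, 18.0], 0.74)]
tray_left_floor [([282.0, 232.0, 51.0, 42.0], 0.87), ([385.0, 240.0, 33.0, 53.0], 0.61)]
tray_right_floor [([232.0, 177.0, 29.0, 14.0], 0.67), ([220.0, 160.0, 28.0, 22.0], 0.59)]
cage [([307.0, 224.0, 17.0, 10.0], 0.64)]
race [([184.0, 146.0, 19.0, 21.0], 0.69)]
ball0_center []
spray [([384.0, 241.0, 34.0, 53.0], 0.79)]
grease [([184.0, 160.0, 163.0, 139.0], 0.61), ([187.0, 146.0, 13.0, 20.0], 0.57)]
carton [([334.0, 275.0, 48.0, 49.0], 0.89)]
top 57.40951808568965 250.99325450292378 192.3603021348169 [[0.009, -0.991, 0.136, 404.057], [-1.0, -0.009, 0.002, 23.121], [-0.001, -0.136, -0.991, 1280.889], [0.0, 0.0, 0.0, 1.0]]
feeder [([156.0, 129.0, 185.0, 120.0], 0.74), ([201.0, 127.0, 9.0, 30.0], 0.17)]
gate [([211.0, 185.0, 70.0, 28
[... 514 characters left out ...]
0, 35.0, 35.0], 0.68)]
{'clock': 1.2, 'joints': array([ 1.19641891e+00,  2.99885806e-01,  1.52101390e+00,  9.16555747e-06,
        1.32071955e+00, -6.66119039e-02]), 'qd': array([ 9.74787666e-04, -3.61321267e-04,  5.37938302e-04,  2.98421270e-04,
       -3.07407504e-04, -3.43971549e-05]), 'effort': array([-9.55154210e-04, -5.31653738e+01, -3.52916873e+01,  7.07422709e-02,
        2.13153090e-02,  2.71729084e-05]), 'eef_pos': array([166.61080822, 524.1359465 , 213.44748475]), 'eef_rot': array([-3.14156670e+00, -1.06312706e-05,  2.83382487e+00]), 'wrist_force': array([-0.21458832, -0.10405658,  0.31647842]), 'moment': array([0.01282384, 0.01675218, 0.00669379]), 'finger_gap': 93.6751601946118}
```

View both.

View pics/top0.png

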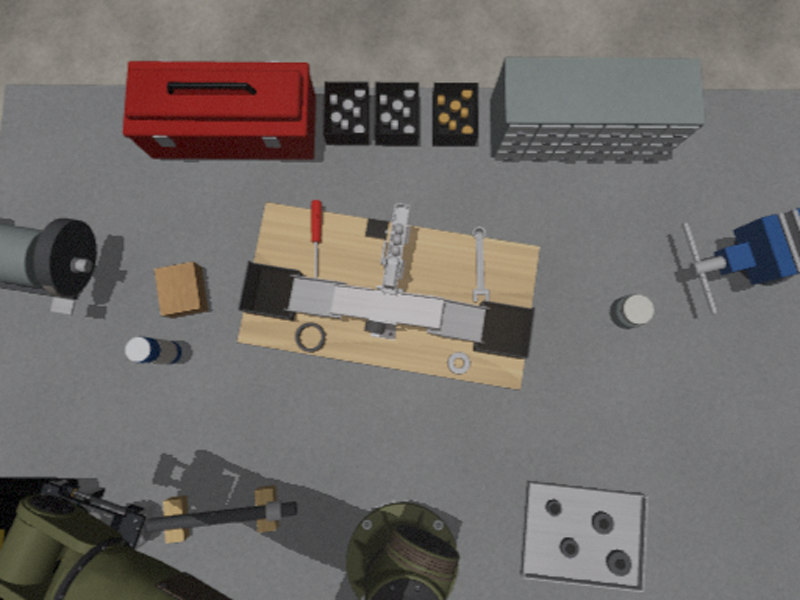

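View pics/scene0.png

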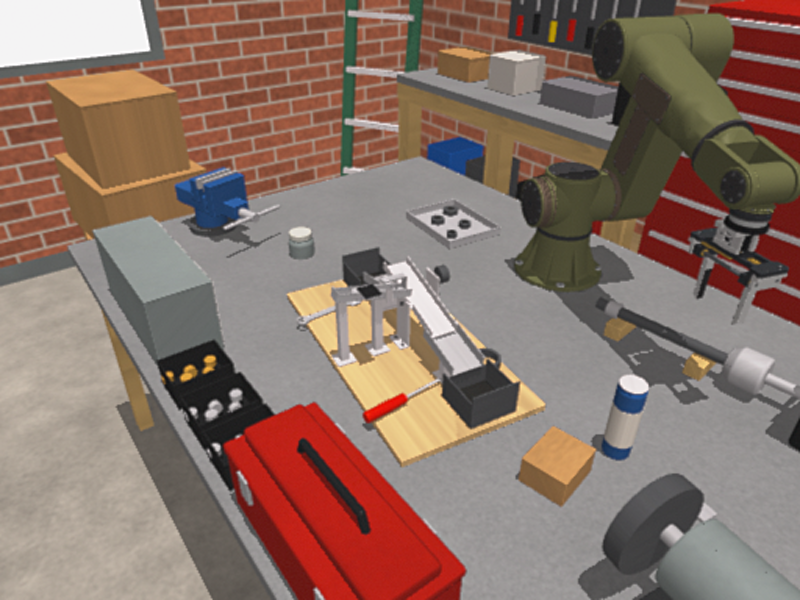

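```bash
cat >> h.py <<'E'
from scipy.optimize import least_squares
def W(p,X):
    X=np.atleast_2d(X).astype(float);c,s=np.cos(p[2]),np.sin(p[2])
    return np.c_[p[0]+c*X[:,0]-s*X[:,1],p[1]+s*X[:,0]+c*X[:,1],X[:,2]]
def gp(a,y,x=0,h=0):  # gate point; y along gate
    # floor at +-100: 155 up,108 down -> mid 131.5
    return [x,y*np.cos(a)+(6.5+h)*np.sin(a),125-y*np.sin(a)+(6.5+h)*np.cos(a)]
E
python3 - <<'E'
from h import *
c=manip.camera('top')
uv=np.array([(267,203),(540,246),(521,389),(238,343)])*.64
Wc=np.array([onz(c,*q,18) for q in uv]);print(np.round(Wc,0).tolist())
# board 340(x) x 660(y), offset in feeder x unknown
def res(q):
    B=[[q[3]+170,330,18],[q[3]+170,-330,18],[q[3]-170,-330,18],[q[3]-170,330,18]]
    r=(proj(c,W(q,B))-uv).ravel()
    tr=proj(c,W(q,[[206,0,190]]))[0]-np.array([402,206])*.64
    return np.r_[r,tr*.5]
q=least_squares(res,[500,0,0,30]).x;print(q,np.round(res(q),1))
np.save('q.npy',q)
for n in('top','scene'):
    c=manip.camera(n);im=c['img'][:,:,::-1].copy();S=4;x0,y0=(150,120) if n=='top' else (180,140)
    im=cv2.resize(im[y0:y0+150,x0:x0+200],None,fx=S,fy=S,interpolation=cv2.INTER_CUBIC)
    def dr(X,col):
        for u,v in proj(c,W(q,X)): cv2.circle(im,(int((u-x0)*S),int((v-y0)*S)),4,col,1)
    dr([gp(.24,100),gp(.24,-100),gp(.24,120,30,18),gp(.24,-120,30,18),gp(.24,120,-30,18),gp(.24,-120,-30,18)],(0,0,255))
    dr([gp(-.24,100),gp(-.24,-100),gp(-.24,120,30,18),gp(-.24,-120,30,18)],(255,0,0))
    dr([[123,22,212],[161,22,212],[123,66,212],[161,66,212],[26,0,150],[206,0,187]],(0,255,0))
    dr([[0,264,22],[0,-264,22]],(0,255,255))
    cv2.imwrite(f'pics/{n}1.png',im)
E
```

```text
[[810.0, 326.0, 18.0], [710.0, -322.0, 18.0], [377.0, -269.0, 18.0], [476.0, 380.0, 18.0]]
[ 5.46508523e+02  3.62409330e+01 -1.52696956e-01  4.73269757e+01] [-0.8 -0.5  0.3 -0.2  0.6  0.5 -0.3  0.   0.3  0.1]
```

View pics/top1.png

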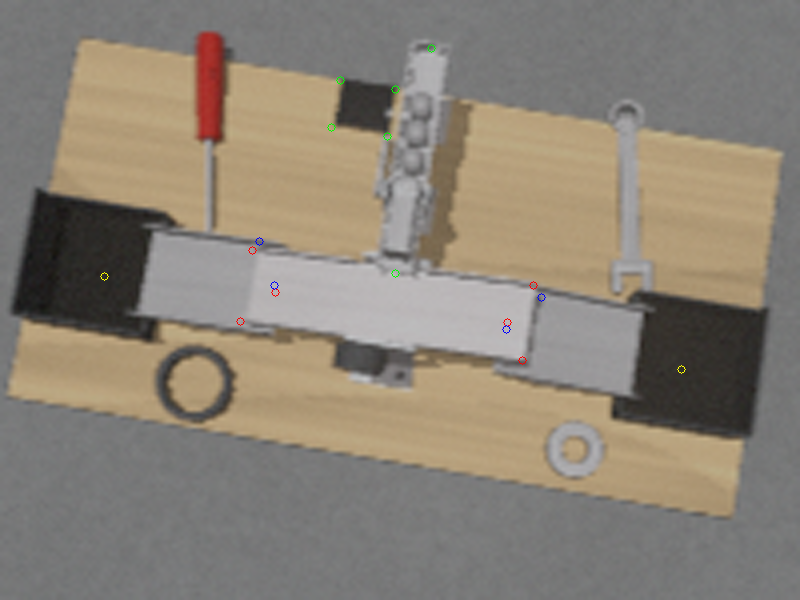

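View pics/scene1.png

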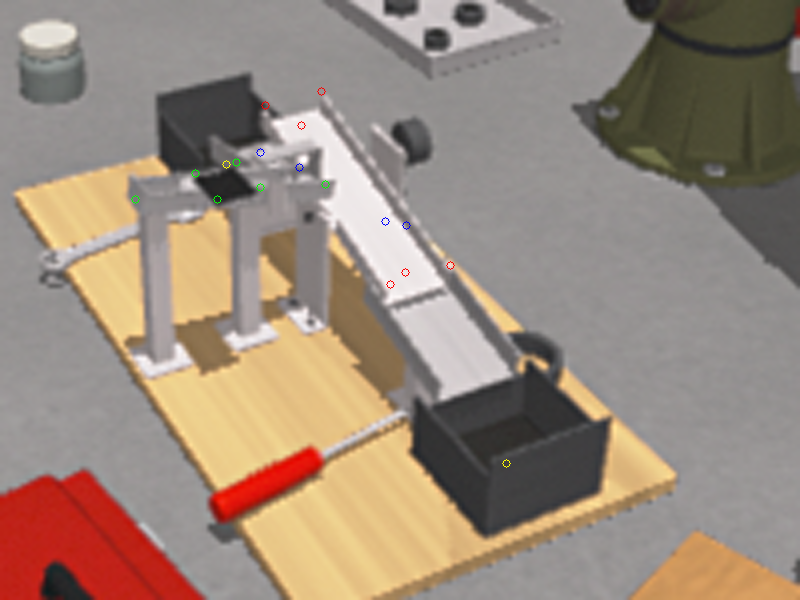

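```bash
cat >> h.py <<'E'
from scipy.spatial.transform import Rotation as Ro
def shift(T):
    s=manip.read_state();R=Ro.from_euler('xyz',s['eef_rot']).as_matrix()
    return np.round(R.T@(np.array(T)-s['eef_pos']),1)
E
python3 - <<'E'
from h import *
q=np.load('q.npy')
r=W(q,[gp(.24,-100),[142,44,212]]);print(np.round(r,1),shift(r[0]+[0,0,175]))
print(manip.read_state()['eef_rot'],-0.1527+np.pi/2)
E
```

```text
[[532.  -58.2 155.1]
 [693.5  58.1 212. ]] [-524.6 -444.3 -116.7]
[ 3.14158706e+00 -2.15287514e-05  2.83379997e+00] 1.4180963267948965
```

{"api": "send_rows", "payload": {
  "series": [
    [[0,0,0,-50,0],[0,0,0,-100,0],[0,-40,-30,-117,8],[0,-525,-444,-117,16],[0,-525,-444,-117,24],[0,-525,-444,-117,32],[0,-525,-444,-117,40],[0,-525,-444,-117,48],[0,-525,-444,-117,56],[0,-525,-444,-117,64]]
  ],
  "newtons": 20
}}

```text
clock: 2.35
eef_pos: [379.6, 186.5, 330.4]
eef_rot: [3.141, -0.0, 1.711]
wrist_force: [0.8, 0.4, -0.3]
finger_gap: 17.5
```

```bash
python3 - <<'E'
from h import *
s=manip.read_state();print(s['clock'],s['eef_pos'],s['eef_rot'],s['finger_gap'],shift([532,-58.2,330]))
E
```

```text
2.35 [379.61533082 186.54085017 330.36231251] [ 3.14073101e+00 -2.07923355e-04  1.71116788e+00] 17.53987231105138 [-263.7  116.6    0.4]
```

{"api": "send_rows", "payload": {
  "series": [
    [[0,-254,114,0,8],[0,-254,114,0,17],[0,-254,114,0,17],[0,-254,114,0,17],[0,-254,114,0,17],[0,-254,114,0,17],[0,-254,114,0,17],[0,-254,114,0,17]]
  ]
}}

```text
clock: 3.15
eef_pos: [528.7, -46.5, 329.7]
eef_rot: [-3.141, -0.0, 1.419]
wrist_force: [-1.0, 0.4, 0.4]
finger_gap: 0.4
```

```bash
python3 - <<'E'
from h import *
s=manip.read_state();print(s['clock'],s['eef_pos'],s['eef_rot'],s['finger_gap'],shift([532,-58.2,163]))
c=manip.camera('wrist');R=Ro.from_euler('xyz',s['eef_rot']).as_matrix();T=np.eye(4);T[:3,:3]=R;T[:3,3]=s['eef_pos'];c['pose']=T@c['T_tool_cam']
q=np.load('q.npy');im=c['img'][:,:,::-1].copy()
for u,v in proj(c,W(q,[gp(.24,-100),gp(.24,-120,30,18),gp(.24,-120,-30,18),[0,-264,22],[123,22,212],[161,22,212],[123,66,212],[161,66,212]])):cv2.circle(im,(int(u),int(v)),3,(0,0,255),1)
cv2.imwrite('pics/w2.png',im)
E
```

```text
3.15 [528.71198553 -46.46191596 329.70979353] [-3.14089137e+00 -9.95841207e-05  1.41911253e+00] 0.3678754672563124 [-11.1   5.1 166.7]
```

View pics/w2.png

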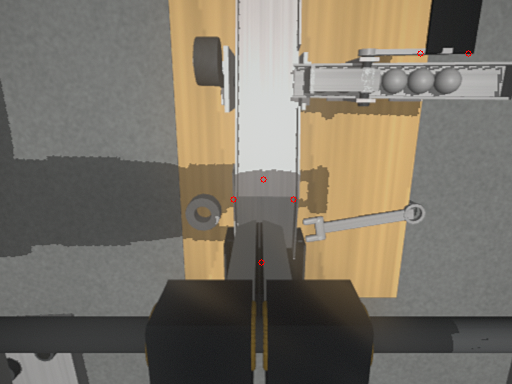

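{"api": "send_rows", "payload": {
  "series": [
    [[0,-11,8,50,0],[0,-11,8,100,0],[0,-11,8,145,0],[0,-11,8,160,0],[0,-11,8,170,0],[0,-11,8,180,0],[0,-11,8,190,0],[0,-11,8,198,0],[0,-11,8,204,0],[0,-11,8,204,0]]
  ]
}}

```text
clock: 4.2
eef_pos: [534.8, -58.3, 125.4]
eef_rot: [-3.141, -0.0, 1.42]
wrist_force: [-0.5, 0.3, 0.1]
finger_gap: 0.5
```

```bash
python3 - <<'E'
from h import *
s=manip.read_state();print(s['clock'],s['eef_pos'],s['wrist_force'])
E
```

```text
4.2 [534.82379975 -58.30922116 125.43001312] [-0.5126789   0.26689758  0.08099471]
```

{"api": "send_rows", "payload": {
  "series": [
    [[0,0,0,-50,0],[0,0,0,-100,0],[0,0,0,-150,0],[0,0,0,-190,0],[0,35,35,-190,0],[0,70,70,-190,0],[0,105,105,-190,0],[0,139,141,-190,0],[0,139,141,-190,0],[0,139,141,-190,0]]
  ]
}}

```text
clock: 5.2
eef_pos: [695.6, 58.3, 314.6]
eef_rot: [-3.14, 0.0, 1.421]
wrist_force: [-0.3, -0.1, -0.3]
finger_gap: 0.1
```

```bash
python3 - <<'E'
from h import *
s=manip.read_state();print(s['clock'],s['eef_pos'],s['eef_rot'],s['joints'])
c=manip.camera('wrist');R=Ro.from_euler('xyz',s['eef_rot']).as_matrix();T=np.eye(4);T[:3,:3]=R;T[:3,3]=s['eef_pos'];c['pose']=T@c['T_tool_cam']
q=np.load('q.npy');im=c['img'][:,:,::-1].copy();im2=manip.camera('scene')
def dr(c,im,X):
    for u,v in proj(c,W(q,X)):cv2.circle(im,(int(u),int(v)),3,(0,0,255),1)
P=[[123,22,212],[161,22,212],[123,66,212],[161,66,212]]
dr(c,im,P+[gp(-.24,100),gp(-.24,120,30,18),gp(-.24,120,-30,18),[206,0,187]])
b=im2['img'][:,:,::-1].copy();dr(im2,b,[gp(-.24,120,30,18),gp(-.24,120,-30,18),gp(-.24,100)])
b=cv2.resize(b[140:290,180:380],None,fx=2,fy=2.56);print(im.shape,b.shape)
cv2.imwrite('pics/w3.png',np.hstack([im,b])[:, :800] if 0 else cv2.resize(np.hstack([im,b]),(800,337)))
E
```

```text
5.2 [695.6142791   58.31714029 314.56789683] [-3.13972562e+00  4.36269255e-04  1.42096089e+00] [ 3.12194016e-02  6.25578796e-01  8.27064783e-01 -9.36200641e-05
  1.69086415e+00  1.81044116e-01]
(384, 512, 3) (384, 400, 3)
```

View pics/w3.png

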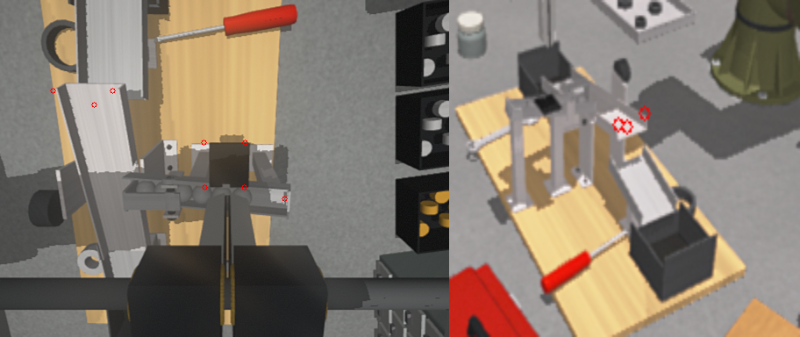

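{"api": "send_rows", "payload": {
  "series": [
    [[0,0,2,40,0],[0,0,2,75,0],[0,0,2,90,0],[0,0,2,96,0],[0,0,2,101,0],[0,0,2,106,0],[0,0,2,111,0],[0,0,2,115,0],[0,0,2,117,0]]
  ]
}}

```text
clock: 6.2
eef_pos: [697.5, 57.5, 199.0]
eef_rot: [3.141, 0.0, 1.42]
wrist_force: [3.3, -1.8, 2.1]
finger_gap: 0.5
```

{"api": "send_rows", "payload": {
  "series": [
    [[0,0,0,2,0],[0,0,0,3,0],[0,0,0,4,0],[0,0,0,4,0],[0,0,0,4,0]]
  ]
}}

```text
clock: 6.7
eef_pos: [697.2, 57.6, 195.1]
eef_rot: [-3.141, 0.0, 1.42]
wrist_force: [1.8, -3.2, 2.3]
finger_gap: 0.3
```

```bash
python3 - <<'E'
from h import *
s=manip.read_state();print(s['clock'],s['eef_pos'],s['wrist_force'])
a=manip.camera('scene');b=manip.camera('top')
A=cv2.resize(a['img'][130:290,170:370],None,fx=2,fy=2);B=cv2.resize(b['img'][115:275,150:350],None,fx=2,fy=2)
cv2.imwrite('pics/p4.png',np.hstack([A,B])[:,:,::-1])
E
```

```text
6.7 [697.22347962  57.59986755 195.08465788] [ 1.84132933 -3.21786348  2.2697751 ]
```

View pics/p4.png

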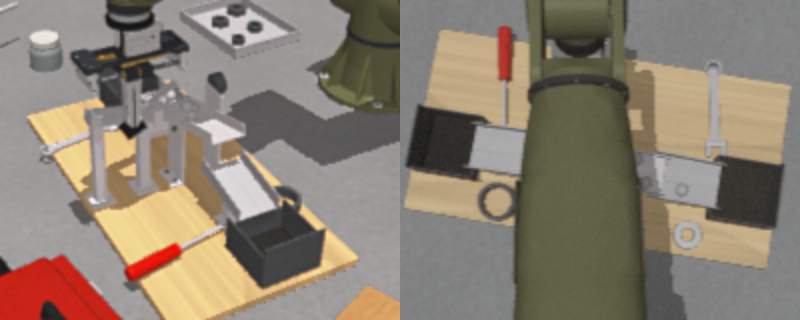

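{"api": "send_rows", "payload": {
  "series": [
    [[0,0,0,1,0],[0,0,0,1,0],[0,0,0,1,0],[0,0,0,1,0],[0,0,0,1,0],[0,0,0,1,0],[0,0,0,1,0],[0,0,0,1,0],[0,0,0,1,0],[0,0,0,1,0]]
  ]
}}

```text
clock: 7.8
eef_pos: [697.3, 57.6, 194.4]
eef_rot: [3.141, -0.0, 1.42]
wrist_force: [0.2, -1.8, 5.9]
finger_gap: 0.4
```

{"api": "send_rows", "payload": {
  "series": [
    [[0,0,0,0,0],[0,0,0,0,0],[0,0,0,0,0],[0,0,0,0,0],[0,0,0,0,0],[0,0,0,0,0],[0,0,0,0,0],[0,0,0,0,0],[0,0,0,0,0],[0,0,0,0,0]]
  ]
}}

```text
clock: 8.8
eef_pos: [697.2, 57.7, 194.4]
eef_rot: [3.141, -0.0, 1.42]
wrist_force: [0.1, -2.6, 5.7]
finger_gap: 0.3
```

{"api": "send_rows", "payload": {
  "series": [
    [[0,0,0,0,0],[0,0,0,0,0],[0,0,0,0,0],[0,0,0,0,0],[0,0,0,0,0],[0,0,0,0,0],[0,0,0,0,0],[0,0,0,0,0],[0,0,0,0,0],[0,0,0,0,0]]
  ]
}}

```text
clock: 9.8
eef_pos: [697.3, 57.6, 194.4]
eef_rot: [3.141, -0.0, 1.42]
wrist_force: [-0.4, -2.0, 5.7]
finger_gap: 0.5
```

```bash
python3 - <<'E'
from h import *
s=manip.read_state();print(s['clock'],s['eef_pos'],s['wrist_force'])
a=manip.camera('wrist');b=manip.camera('top')
for n,c in(('w',a),('t',b)):print(n,[(np.round(r['rect']).tolist(),round(r['conf'],2)) for r in manip.find_in('ball0_center',c)])
A=cv2.resize(a['img'],(427,320));B=cv2.resize(b['img'][175:255,280:373],(372,320))
cv2.imwrite('pics/p5.png',np.hstack([A,B])[:,:,::-1])
E
```

```text
9.8 [697.25017783  57.64603131 194.42103498] [-0.37505835 -2.00968641  5.71900912]
w []
t []
```

View pics/p5.png

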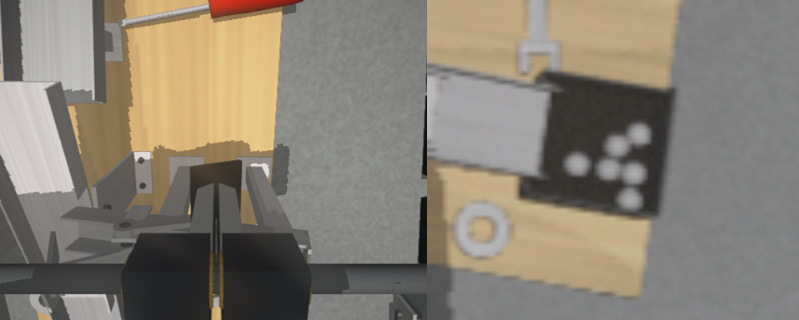

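Six balls are in the right tray (right panel, around 575–640, 133–200) and the track is empty. Now I release the paddle and lift clear.

{"api": "send_rows", "payload": {
  "series": [
    [[0,0,0,-10,0],[0,0,0,-22,0],[0,0,0,-35,0],[0,0,0,-75,0],[0,0,0,-115,0],[0,0,0,-125,0],[0,0,0,-125,0],[0,0,0,-125,0],[0,0,0,-125,0],[0,0,0,-125,0]]
  ]
}}

```text
clock: 11.0
eef_pos: [697.1, 57.6, 317.7]
eef_rot: [-3.139, 0.0, 1.42]
wrist_force: [-0.1, 0.9, 0.7]
finger_gap: 1.0
```

```bash
python3 - <<'E'
from h import *
s=manip.read_state();print(s['clock'],s['eef_pos'],s['wrist_force'])
w=manip.camera('wrist');b=manip.camera('top');a=manip.camera('scene')
A=cv2.resize(w['img'],(400,300));B=cv2.resize(b['img'][115:265,150:350],(400,300));C=cv2.resize(a['img'][140:290,180:380],(400,300));D=cv2.resize(b['img'][180:240,290:370],(400,300))
cv2.imwrite('pics/p6.png',np.vstack([np.hstack([A,B]),np.hstack([C,D])])[:,:,::-1])
E
```

```text
11.0 [697.09772797  57.62786987 317.66432405] [-0.14200133  0.85281313  0.66545399]
```

View pics/p6.png

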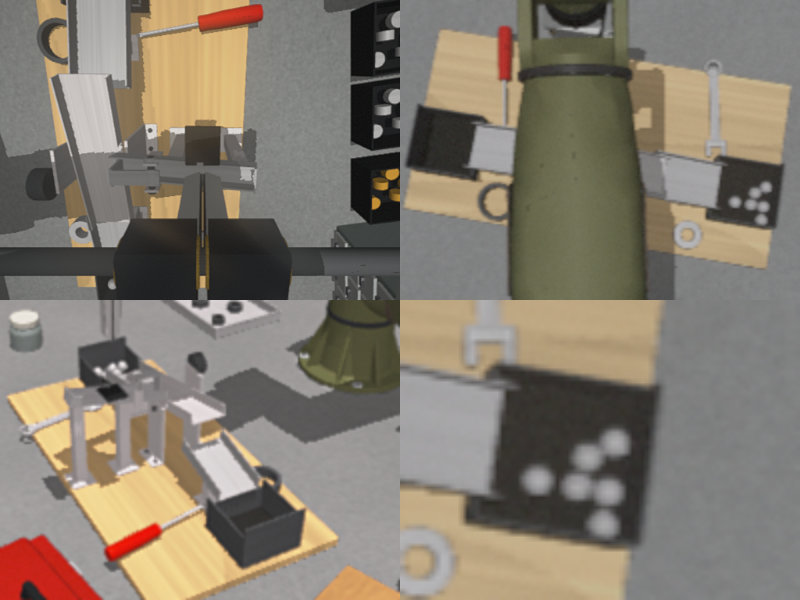

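The wrist view shows the paddle back up and the track empty. The gate is still right-down, all six balls sit at rest in the right tray, and the left tray is empty.

```bash
python3 -c "
from cell import manip
print(manip.sign_off())"
```

```text
the job is handed in; nothing more can be done
None
```

The feeder now runs into the right tray, and all six balls are in it. The job was handed in at about 11 s of the 48 s allowed.

- **Gate:** it started left end down. I pressed the raised right end with the closed fingers, and it fell over to right-down and stayed there.
- **Paddle:** I pressed it about 25 mm and held it for over 3 s while the balls ran, then let go and lifted clear. The highest wrist force I read was about 6 N.
- **Last pictures:** the top view shows six balls at rest in the right tray. The left tray and the track are empty, the paddle is back up and the bystanders in view look unmoved. The spray can and most of the carton were outside the last crops.
- **Checks that disagreed:**
  - The ball detector found no balls in the wrist or top picture, so I counted them by eye.
  - The wrist camera put the feeder about 4 mm further along +x than my top-view fit. I shifted both presses by 2 to 4 mm to allow for that.

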